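# Close up the light-curing unit and start it

### The job

Using only the fingertips, grasping nothing, gently push the blue drawer of the light-curing unit fully home with the dental cast left standing in it, untouched. Then push the black knob on top of the unit so that the white shutter slides all the way over the amber window, and last, with both closed, press the green start button right down and let it go. Do not press the red button, and leave everything else where it stands.

Things in the scene. Friction and masses are not known exactly. Their poses are not given: they have to be found in the camera images.
- unit: Light-curing unit, a white and grey box fixed to the table: 220 mm deep (x), 240 wide (y), 120 high, flat top. Origin at table level, 95 mm behind its front face (which looks along its own -x) and midway between its sides. The amber window is in the top, 75 x 78 mm, centred at unit x +10, y -55 mm. The top is 120 mm above the table.
- drawer (a joint): Drawer opening in m: 0 fully home, up to 0.10 out along the unit's -x. It slides with about 2 N of friction and stays where it is left; a hard stop at 0.
- drawer_face (a point): Centre of the drawer's flat blue front (outer side), 65 mm above the table; the front is 190 mm wide (unit y), 100 mm high (12 to 112 mm above the table), 18 mm thick, and stays 18 mm proud of the unit when home. No handle. Behind it is an open tray with low sides (42 mm above the table); its floor is 18 mm above the table.
- shutter (a joint): Shutter travel in m: 0 window uncovered, 0.10 window fully covered (hard stop). It grows as the shutter moves along the unit's -y. About 1.5 N of friction; stays where it is left.
- shutter_knob (a point): Centre of the top of the shutter's upright round black knob, 16 mm diameter, 35 mm tall, 160 mm above the table. Its foot stands on the white shutter plate (86 x 90 mm in unit x, y), whose top is 126 mm above the table; the knob stands on the plate's middle in y and 15 mm forward (unit -x) of its middle in x.
- start (a joint): Green start button, m pressed: 0 up, 0.006 fully down (about 4 N), springs back.
- start_top (a point): Centre of the top of the green button (26 mm diameter), 142 mm above the table; it rises 10 mm out of a round black housing of 42 mm diameter and is pressed straight down. It is on the front strip of the unit's top, on the left or the right side; the red one is at the other.
- stop (a joint): Red button, m pressed, same make as the green one; not to be pressed.
- stop_top (a point): Centre of the top of the red button.
- cast: Dental cast, loose in the drawer's tray: yellow plaster foot with a white arch of teeth, about 54 x 56 mm, 34 mm high. Origin at the centre of its underside, z up.
- spare_cast: Terracotta-coloured dental cast with white teeth, loose, about 54 x 56 x 34 mm; origin under its centre. Leave alone.
- bowl: Green mixing bowl, loose, 100 mm across, 60 high; origin under its centre. Leave alone.
- bottle: White bottle with red cap, loose, 56 mm diameter, 150 high; origin under its centre. Leave alone.
- jar: Clear jar with white lid, loose, 64 mm diameter, 85 high; origin under its centre. Leave alone.
- spatula: Spatula lying on the table, loose, 170 mm long; origin under its middle, length along its x. Leave alone.
- articulator: Steel and brass jaw-hinge frame (articulator), loose, 90 x 76 mm, about 107 high; origin under its centre. Leave alone.
- pot: Small amber pot with blue lid, 36 mm diameter, 50 high, loose on the rear of the unit's top; origin under its centre. Leave alone.
There are look-alikes about, which are no part of the job. Of the things like the cast, leave any that is pink or turquoise; of the rest the larger one is meant.

How it is judged:
On the way, in this order (a step that is already met when the one before it is completed fails the run):
1. the drawer is pushed home (value of joint drawer below 0.005 m), for 0.2 s.
2. the shutter covers the window (value of joint drawer below 0.005 m and value of joint shutter above 0.095 m), for 0.2 s.
3. the green button is pressed down with drawer and shutter closed (all of step 2 and value of joint start above 0.004 m).
At the end, for the whole second after the job is handed in: Drawer within 5 mm of home, shutter within 5 mm of its closed stop, both buttons up, the cast upright (within 0.2 rad) and at rest in the closed drawer, every bystander within 30 mm of its start (all of step 2 and value of joint each of start, stop below 0.002 m and angle between cast's own z axis and vertical below 0.2 rad and x of cast in the frame of unit between -0.1 and 0.06 m and y of cast in the frame of unit between -0.08 and 0.08 m and height (world z) of cast below 0.03 m and linear speed of cast below 0.02 m/s and distance of each of spare_cast, bowl, bottle, jar, spatula, articulator, pot from where it was at the start of the episode below 0.03 m); the robot touches nothing.
It fails at once if the drawer is slammed (faster than 0.35 m/s) (velocity of joint drawer below -0.35 m/s).
It fails at once if the cast is touched, lifted or tipped (contact force between the fingers and cast above 1 N or height (world z) of cast above 0.035 m or angle between cast's own z axis and vertical above 0.4 rad).
It fails at once if the red button is pressed (value of joint stop above 0.003 m).
It fails at once if the green button is pressed before drawer and shutter are closed (value of joint start above 0.003 m and (value of joint drawer above 0.008 m or value of joint shutter below 0.092 m)).
It fails at once if a bystander is moved or lifted (distance of any of spare_cast, bowl, bottle, jar, spatula, articulator, pot from where it was at the start of the episode above 0.03 m).
It also fails if it takes over 56 s, if anything falls off the work surface, if the arm or the gripper's body presses on something with over 40 N, if the wrist force passes 120 N, or if a joint passes its speed limit or range.

### The arm

A 6-joint arm with a two-finger parallel gripper is mounted at the origin on the work surface. World frame = base frame: x ahead of the robot, y to its left, z up, the work surface at z = 0. Lengths are in m, angles in rad, forces in N, time in s.
With the tool pointing down it reaches from about 0.275 to 0.975 m from the base axis. Payload 8.4 kg.
Tool frame: the origin (TCP) lies midway between the tips of the shut fingers; the grasp point (between the pads) lies 19 mm behind it; y points along the fingers, x is the direction in which the jaws open and shut, and the axes are right-handed (so a half turn about y gives the same grasp; the last joint's range is limited). The gripper opens to 92 mm and grips with 3 to 60 N. Pads are 20 mm wide; open, the fingers measure 128 mm over their backs; the gripper's body (75 mm by 189 mm) begins 69 mm behind the grasp point.
Start: joints at [1.31, 0.353, 1.633, -0, 1.155, -0.002], TCP at [0.16, 0.604, 0.215] pointing down, gripper open.
Joint ranges: [-2.63, 2.63], [-0.92, 2.1], [0.06, 2.66], [-1.3, 4.44], [0, 2.69], [-3.02, 3.02]. Speed limits (rad/s): [2.22, 2.22, 2.79, 3.14, 3.14, 3.14].

### API

Orientations are given as a rotation vector (axis times angle).
In Python, from workcell import manip gives the robot as it stands.
- The arm moves only by the shell command python3 -m inch 'ROWS'. ROWS is JSON, a list of rows, each a list of 3 entries, a list of its own where there are three numbers: the shift along the tool's x, y, z in m, then the turn about the tool's y in degrees, then the closure, from 0 (fully open) to 1 (shut). A call has 1 to 20 rows; each row is the pose to reach, as a shift and turn from the pose commanded when the call began, along the tool's axes at that moment; what a row does not reach only later rows make up. A row lasts 1/12 s, in which the tool goes at most 41.7 mm and 7.16 degrees, less where a joint would pass 70% of its speed; a pose out of reach is approached as far as the arm can. A call with a gripper value outside its range is refused whole. The fingers move at their own pace and stop on an object; the grip force is fixed at half the most. Time passes only in rows, so rows that repeat a pose let the fingers close. It gives the time, the measured TCP pose, the force and the opening at its end, in the units of the state.
- manip.get_obs(): the state, without advancing time (a new reading comes with each control period).
- manip.read_camera(name): name is "side" or "top" or "wrist"; returns the picture (400x640x3 uint8, red, green, blue); there is no depth.
- manip.camera_info(name): a dict with "mtx" (3x3 intrinsics, pixels), "dist" ([k1, k2, p1, p2, k3] as OpenCV has them; the pictures are not rectified), "extrinsics" (4x4, takes a point from camera to world coordinates). Camera axes: x right, y down, z forward; pixel columns grow to the right and rows downward; lengths in m; the calibration is good to about 2 mm. A picture is of the moment at which its call begins: read the wrist's pose just before it. camera_info takes no time and is no camera call; for the wrist camera it gives the pose at the moment of the call.
- manip.hand_in(): hands the job in, once; it reports no verdict.
The state is a dict: "time_s": time; "joints": joint angles; "qvel": joint speeds; "effort": joint torques, N m; "ee_pos": TCP position; "orientation": TCP orientation; "contact_force": force on the tool from outside, world axes, zero at the start; "torque": the same for the moment, N m; "gripper_width": finger opening in m.
Only numpy, scipy, OpenCV 4.12 (cv2) and the standard library are available. Lean on these libraries where they do the work, as an engineer would, in place of code of your own. Each camera call takes 0.05 s, during which the arm holds its last target.

## Working session

There is one attempt and no reset: what is moved stays moved. The work goes in short steps, Python scripts to look and compute and a shell command to move; the robot and the scene stay as the last step left them, time stands still between calls to the robot, and variables do not carry over. Pictures are saved under pics/ and viewed, and the job is handed in when it is done.

```bash
mkdir -p pics
cat > h.py <<'E'
import numpy as np, cv2
from workcell import manip
def save(name,fn):
    im=manip.read_camera(name); cv2.imwrite('pics/'+fn,im[:,:,::-1]); return im
def ray(info,px):
    K=np.array(info['mtx']);d=np.array(info['dist']);T=np.array(info['extrinsics'])
    p=cv2.undistortPoints(np.array([[px]],float),K,d)[0,0]
    return T[:3,3],T[:3,:3]@np.array([p[0],p[1],1.0])
def onz(info,px,z):
    o,v=ray(info,px); return o+v*(z-o[2])/v[2]
def proj(info,P):
    T=np.linalg.inv(np.array(info['extrinsics']))
    r,_=cv2.Rodrigues(T[:3,:3])
    return cv2.projectPoints(np.array(P,float).reshape(-1,3),r,T[:3,3],np.array(info['mtx']),np.array(info['dist']))[0][:,0]
E
python3 - <<'E'
from h import *
for n in ['top','side','wrist']:
    save(n,n+'0.png'); i=manip.camera_info(n); print(n,np.round(i['extrinsics'],3).tolist(),np.round(i['mtx'],1).tolist())
print(manip.get_obs())
E
```

```text
top [[0.001, -0.987, 0.163, 0.39], [-1.0, 0.001, 0.01, -0.026], [-0.01, -0.163, -0.987, 1.135], [0.0, 0.0, 0.0, 1.0]] [[376.8, 0.0, 318.5], [0.0, 376.8, 198.7], [0.0, 0.0, 1.0]]
side [[0.892, -0.307, 0.332, 0.105], [-0.452, -0.57, 0.686, -0.952], [-0.021, -0.762, -0.648, 0.968], [0.0, 0.0, 0.0, 1.0]] [[382.0, 0.0, 319.6], [0.0, 382.0, 206.0], [0.0, 0.0, 1.0]]
wrist [[0.257, 0.931, 0.258, 0.088], [0.967, -0.247, -0.071, 0.624], [-0.002, 0.268, -0.964, 0.383], [0.0, 0.0, 0.0, 1.0]] [[350.9, 0.0, 314.9], [0.0, 350.9, 200.7], [0.0, 0.0, 1.0]]
{'time_s': 0.15, 'joints': array([ 1.30960644e+00,  3.53485744e-01,  1.63393651e+00,  1.59449729e-05,
        1.15523408e+00, -2.42180175e-03]), 'qvel': array([-0.00164208, -0.00280133, -0.00159866, -0.00175835,  0.00077736,
        0.00033239]), 'effort': array([-5.61535180e-04, -5.94206750e+01, -3.34468675e+01,  6.96502905e-02,
        2.05009215e-02, -7.90811828e-05]), 'ee_pos': array([0.15984178, 0.60382439, 0.2140497 ]), 'orientation': array([-1.32121865, -1.0158667 ,  1.01728889]), 'contact_force': array([-0.12163993, -0.3367526 ,  0.18074278]), 'torque': array([ 0.03687196, -0.04206043,  0.04853367]), 'gripper_width': 0.09184417838733891}
```

View pics/top0.png

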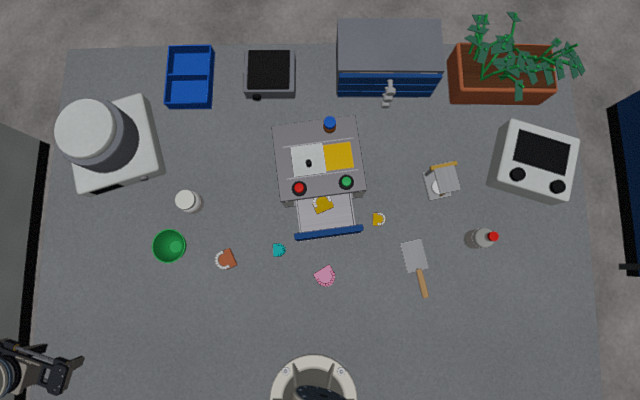

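View pics/side0.png

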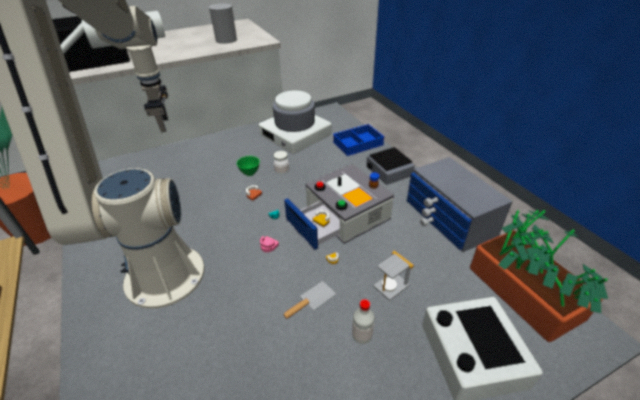

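View pics/wrist0.png

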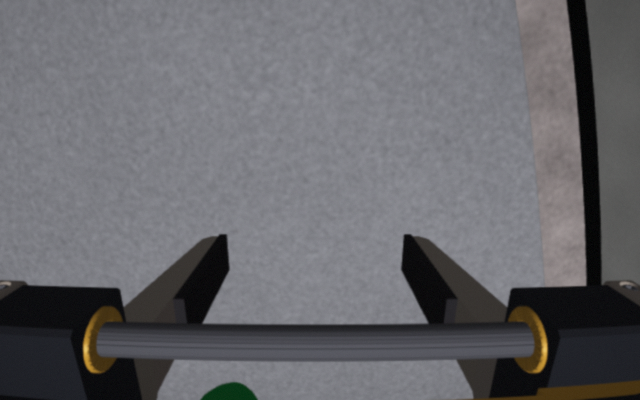

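Run:
```python
from h import *
from scipy.spatial.transform import Rotation as R
o=manip.get_obs(); print(R.from_rotvec(o['orientation']).as_matrix().round(3))
```

```text
[[ 0.256 -0.    -0.967]
 [ 0.967 -0.001  0.256]
 [-0.001 -1.     0.   ]]
```

The top view shows green at (347,182), red at (299,188), the knob at (308,163), the window at (338,157), the drawer front at about (330,232), and the cast in the tray at (323,203). Next I measure these.

Run:
```python
from h import *
im=cv2.imread('pics/top0.png'); i=manip.camera_info('top'); si=manip.camera_info('side'); sm=cv2.imread('pics/side0.png')
c=cv2.resize(im[105:255,240:400],None,fx=5,fy=5,interpolation=cv2.INTER_CUBIC)[:600*1]
cv2.imwrite('pics/c.png',cv2.resize(im[108:248,250:400],None,fx=4,fy=4,interpolation=cv2.INTER_CUBIC))
def blob(im,lo,hi,roi):
    x0,y0,x1,y1=roi; h=cv2.cvtColor(im,cv2.COLOR_BGR2HSV)[y0:y1,x0:x1]
    m=cv2.inRange(h,lo,hi); n,l,s,ce=cv2.connectedComponentsWithStats(m); k=1+np.argmax(s[1:,4]); 
    return ce[k]+[x0,y0],s[k],(np.argwhere(l==k)[:,::-1]+[x0,y0])
R={}
g,s,_=blob(im,(45,80,50),(80,255,255),(330,170,365,195));print('g',g,s)
r,s,_=blob(im,(0,120,60),(8,255,255),(285,175,315,200));print('r',r,s)
k,s,_=blob(im,(0,0,0),(180,255,60),(298,152,318,172));print('k',k,s)
G=onz(i,g,.140);Rr=onz(i,r,.140);print('G',G,'R',Rr,np.linalg.norm(G-Rr),'K',onz(i,k,.150))
d=G-Rr; print('unit y dir angle', d)
f,s,pts=blob(im,(100,120,40),(125,255,255),(285,215,375,250));print('front',f,s)
rect=cv2.minAreaRect(pts.astype(np.float32));print(rect,cv2.boxPoints(rect))
for p in cv2.boxPoints(rect): print(onz(i,p,.112))
w,s,pts=blob(im,(15,150,100),(30,255,255),(320,140,360,175));print('win',w,s,onz(i,w,.12))
```

```text
g [346.12790698 181.05813953] [11  6 11 11 86]
r [298.55421687 187.31325301] [ 9  8 10 10 83]
k [308.13793103 162.89655172] [ 8  8  5  7 29]
G [ 0.6025938  -0.09014187  0.14      ] R [0.58553308 0.03806046 0.14      ] 0.12933254368615937 K [0.65057181 0.01224084 0.15      ]
unit y dir angle [ 0.01706072 -0.12820233  0.        ]
front [328.03853955 232.4137931 ] [  9   9  69  17 493]
((328.1764831542969, 232.29412841796875), (7.56633996963501, 68.99781036376953), 82.23483276367188) [[293.48276 233.20691]
 [361.84787 223.8844 ]
 [362.8702  231.38135]
 [294.5051  240.70386]]
[0.46413034 0.05244996 0.112     ]
[ 0.48948192 -0.13345056  0.112     ]
[ 0.46907338 -0.13588565  0.112     ]
[0.44384939 0.04945664 0.112     ]
win [337.92450142 155.91880342] [  3   2  31  29 702] [ 0.67838739 -0.06943197  0.12      ]
```

View pics/c.png

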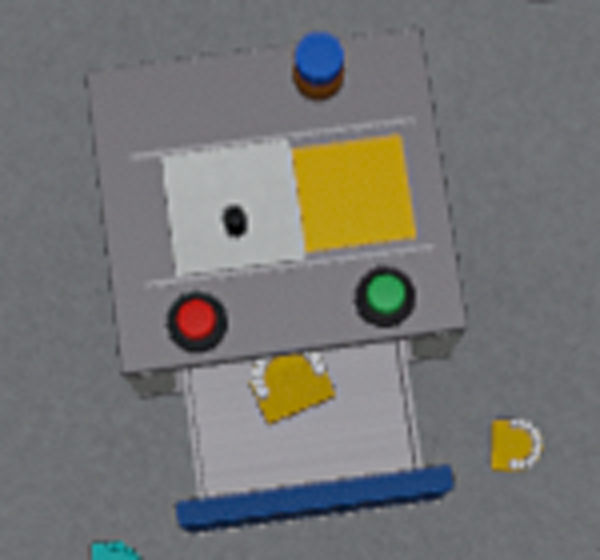

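```bash
python3 -m inch '[[[-0.576,0,-0.387],-22.5,1],[[-0.576,0,-0.387],-22.5,1],[[-0.576,0,-0.387],-22.5,1],[[-0.576,0,-0.387],-22.5,1],[[-0.576,0,-0.387],-22.5,1],[[-0.576,0,-0.387],-22.5,1],[[-0.576,0,-0.387],-22.5,1],[[-0.576,0,-0.387],-22.5,1],[[-0.576,0,-0.387],-22.5,1],[[-0.576,0,-0.387],-22.5,1],[[-0.576,0,-0.387],-22.5,1],[[-0.576,0,-0.387],-22.5,1],[[-0.576,0,-0.387],-22.5,1],[[-0.576,0,-0.387],-22.5,1],[[-0.576,0,-0.387],-22.5,1],[[-0.576,0,-0.387],-22.5,1],[[-0.576,0,-0.387],-22.5,1],[[-0.576,0,-0.387],-22.5,1],[[-0.576,0,-0.387],-22.5,1],[[-0.576,0,-0.387],-22.5,1]]'
```

```text
time_s: 1.82
ee_pos: [0.3861, -0.0513, 0.2143]
orientation: [-1.142, -1.306, 1.306]
contact_force: [-0.9, -0.2, 0.0]
gripper_width: 0.0004
```

Run:
```python
from h import *
from scipy.spatial.transform import Rotation as R
o=manip.get_obs(); print(o['ee_pos'],o['joints'].round(2)); print(R.from_rotvec(o['orientation']).as_matrix().round(3))
w=manip.camera_info('wrist');np.save('w1.npy',w['extrinsics']); print(np.round(w['extrinsics'],3).tolist())
a=save('wrist','wrist1.png'); b=save('side','side1.png')
cv2.imwrite('pics/s1.png',cv2.resize(cv2.imread('pics/side1.png')[130:270,210:400],None,fx=4,fy=4))
```

```text
[ 0.38607711 -0.05133359  0.21432247] [-0.14 -0.03  2.1   0.    1.07 -1.84]
[[-0.133 -0.001 -0.991]
 [ 0.991  0.    -0.133]
 [ 0.001 -1.     0.001]]
[[-0.132, 0.955, 0.264, 0.312], [0.991, 0.127, 0.035, -0.061], [-0.0, 0.266, -0.964, 0.383], [0.0, 0.0, 0.0, 1.0]]
```

View pics/wrist1.png

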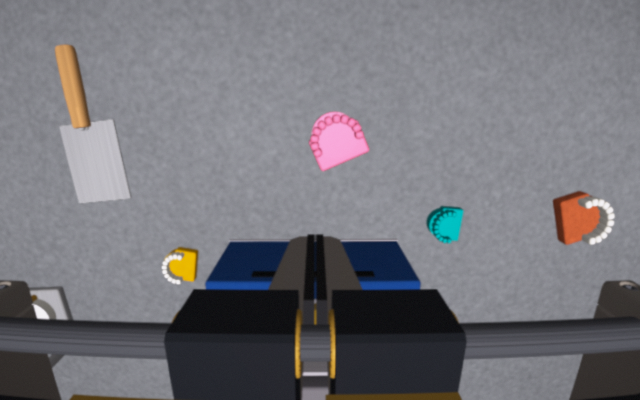

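View pics/s1.png

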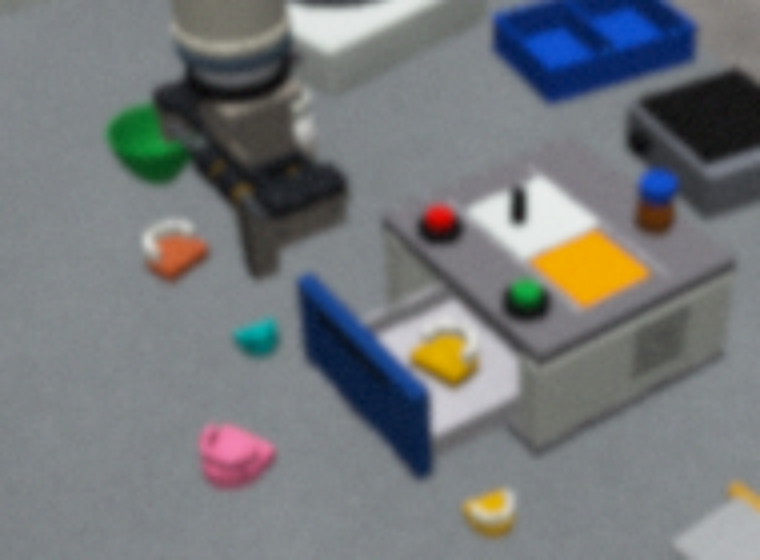

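```bash
python3 -m inch '[[[0,0.03,0],0,1],[[0,0.06,0],0,1],[[0,0.09,0],0,1],[[0,0.115,0],0,1],[[0,0.13,0],0,1],[[0,0.13,-0.01],0,1],[[0,0.13,-0.02],0,1],[[0,0.13,-0.03],0,1],[[0,0.13,-0.036],0,1],[[0,0.13,-0.04],0,1],[[0,0.13,-0.044],0,1],[[0,0.13,-0.048],0,1],[[0,0.13,-0.052],0,1],[[0,0.13,-0.056],0,1],[[0,0.13,-0.06],0,1],[[0,0.13,-0.064],0,1],[[0,0.13,-0.068],0,1],[[0,0.13,-0.072],0,1],[[0,0.13,-0.076],0,1],[[0,0.13,-0.08],0,1]]'
python3 - <<'E'
from h import *
save('side','side2.png')
cv2.imwrite('pics/s2.png',cv2.resize(cv2.imread('pics/side2.png')[130:270,210:400],None,fx=4,fy=4))
E
```

```text
time_s: 3.58
ee_pos: [0.466, -0.041, 0.0845]
orientation: [-1.142, -1.307, 1.307]
contact_force: [-2.4, -1.7, 0.5]
gripper_width: 0.0005
```

View pics/s2.png

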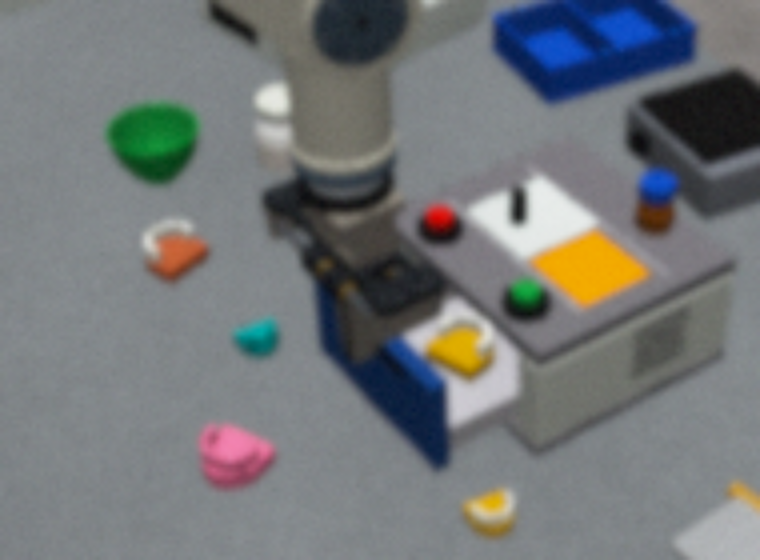

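The finger is on the blue face and the drawer is moving in, with the cast riding along upright (crop 460,350). I keep pushing slowly.

```bash
python3 -m inch '[[[0,0,-0.004],0,1],[[0,0,-0.008],0,1],[[0,0,-0.012],0,1],[[0,0,-0.016],0,1],[[0,0,-0.020],0,1],[[0,0,-0.024],0,1],[[0,0,-0.028],0,1],[[0,0,-0.032],0,1],[[0,0,-0.036],0,1],[[0,0,-0.040],0,1],[[0,0,-0.044],0,1],[[0,0,-0.048],0,1],[[0,0,-0.052],0,1],[[0,0,-0.056],0,1],[[0,0,-0.060],0,1],[[0,0,-0.063],0,1],[[0,0,-0.065],0,1],[[0,0,-0.067],0,1],[[0,0,-0.068],0,1],[[0,0,-0.069],0,1]]'
```

```text
time_s: 5.3
ee_pos: [0.5345, -0.0318, 0.0847]
orientation: [-1.143, -1.307, 1.307]
contact_force: [-2.0, -0.1, 0.5]
gripper_width: 0.0006
```

```bash
python3 -m inch '[[[0,0,-0.001],0,1],[[0,0,-0.002],0,1],[[0,0,-0.003],0,1],[[0,0,-0.004],0,1],[[0,0,-0.004],0,1]]'
```

```text
time_s: 5.72
ee_pos: [0.5376, -0.0314, 0.0846]
orientation: [-1.142, -1.306, 1.308]
contact_force: [-5.4, -0.3, 3.9]
gripper_width: 0.0003
```

```bash
python3 -m inch '[[[0,0,-0.001],0,1],[[0,0,-0.002],0,1],[[0,0,-0.002],0,1]]'
```

```text
time_s: 5.97
ee_pos: [0.5375, -0.0313, 0.0843]
orientation: [-1.139, -1.303, 1.31]
contact_force: [-11.7, -1.4, 8.9]
gripper_width: 0.0008
```

```bash
python3 -m inch '[[[0,0,-0.001],0,1],[[0,0,-0.002],0,1],[[0,0,-0.002],0,1]]'
python3 - <<'E'
from h import *
save('side','side3.png');save('top','top3.png')
cv2.imwrite('pics/s3.png',cv2.resize(cv2.imread('pics/side3.png')[130:270,210:400],None,fx=4,fy=4))
cv2.imwrite('pics/t3.png',cv2.resize(cv2.imread('pics/top3.png')[108:248,250:400],None,fx=4,fy=4))
E
```

```text
time_s: 6.22
ee_pos: [0.5376, -0.0313, 0.0841]
orientation: [-1.136, -1.3, 1.312]
contact_force: [-18.2, -3.4, 13.4]
gripper_width: 0.0006
```

View pics/s3.png

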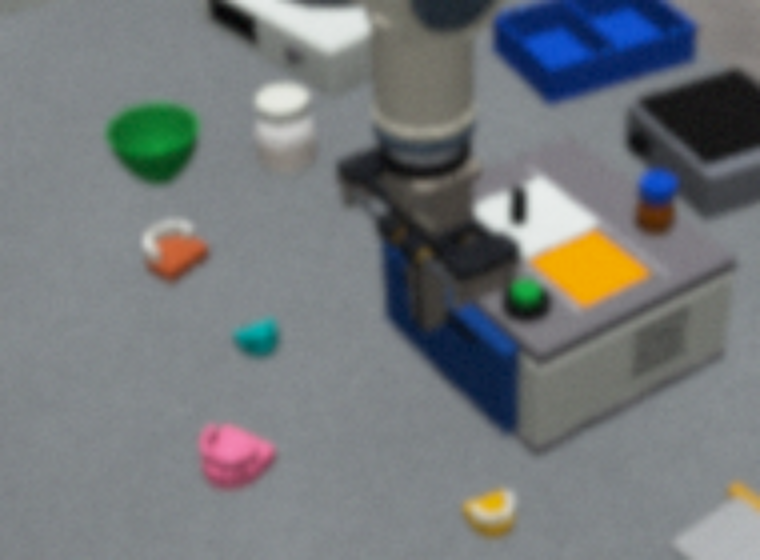

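View pics/t3.png

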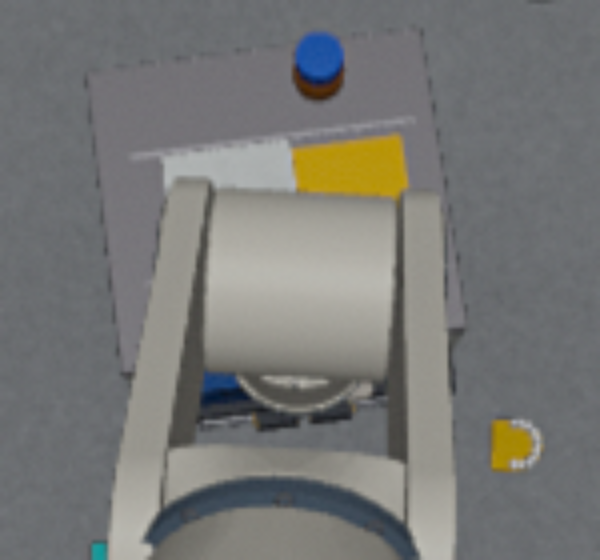

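The hard stop is reached: force builds while the TCP stays at x 0.5376, and the blue front sits against the unit. I back off and lift.

```bash
python3 -m inch '[[[0,0,0.005],0,1],[[0,0,0.015],0,1],[[0,0,0.03],0,1],[[0,-0.03,0.04],0,1],[[0,-0.06,0.04],0,1],[[0,-0.09,0.04],0,1],[[0,-0.12,0.04],0,1],[[0,-0.145,0.04],0,1],[[0,-0.16,0.04],0,1],[[0,-0.16,0.04],0,1],[[0,-0.16,0.04],0,1]]'
python3 - <<'E'
from h import *
from scipy.spatial.transform import Rotation as R
o=manip.get_obs(); M=R.from_rotvec(o['orientation']).as_matrix()
print(o['ee_pos'],M.T@(np.array([0.644,0.062,0.243])-o['ee_pos']),M.round(3))
save('side','side4.png')
cv2.imwrite('pics/s4.png',cv2.resize(cv2.imread('pics/side4.png')[130:270,210:400],None,fx=4,fy=4))
E
```

```text
time_s: 7.23
ee_pos: [0.5031, -0.0361, 0.2451]
orientation: [-1.145, -1.309, 1.306]
contact_force: [-0.3, 0.3, -0.2]
gripper_width: 0.0003
[ 0.50313218 -0.03614753  0.24511126] [ 0.07847221  0.00247537 -0.15269945] [[-0.133  0.003 -0.991]
 [ 0.991 -0.    -0.133]
 [-0.001 -1.    -0.003]]
```

View pics/s4.png

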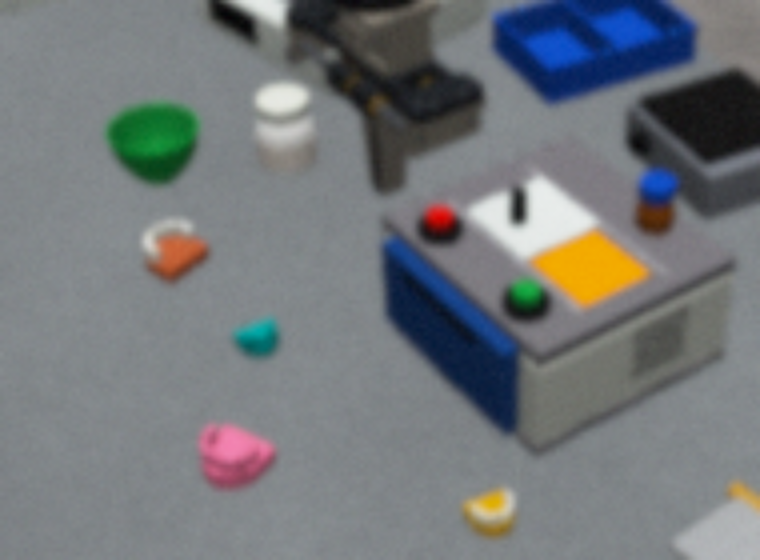

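The drawer is shut, and I check the knob against the side view (top at pixel ~(339.7,177)). Then I move over to its +y side.

```bash
python3 - <<'E'
from h import *
s=manip.camera_info('side');t=manip.camera_info('top')
print(onz(s,(339.6,177.2),.160), onz(s,(341.3,205),.142))
print(proj(t,[[0.651,0.012,.16],[.651,.012,.126]]))
E
python3 -m inch '[[[0.02,0,-0.035],0,1],[[0.04,0,-0.07],0,1],[[0.06,0,-0.105],0,1],[[0.08,0,-0.14],0,1],[[0.08,0,-0.153],0,1],[[0.08,0,-0.153],0,1],[[0.08,0.025,-0.153],0,1],[[0.08,0.05,-0.153],0,1],[[0.08,0.075,-0.153],0,1],[[0.08,0.095,-0.153],0,1],[[0.08,0.105,-0.153],0,1],[[0.08,0.105,-0.153],0,1],[[0.08,0.105,-0.153],0,1]]'
python3 - <<'E'
from h import *
save('side','side5.png');print(manip.get_obs()['ee_pos'])
cv2.imwrite('pics/s5.png',cv2.resize(cv2.imread('pics/side5.png')[130:270,210:400],None,fx=4,fy=4))
E
```

```text
[0.65408698 0.01062285 0.16      ] [ 0.59466014 -0.10797757  0.142     ]
[[308.08992003 161.78128524]
 [308.54935364 164.97429232]]
time_s: 8.37
ee_pos: [0.6428, 0.0632, 0.1392]
orientation: [-1.142, -1.306, 1.308]
contact_force: [-0.4, 0.1, 0.1]
gripper_width: 0.0003
[0.64367262 0.06338789 0.14029148]
```

View pics/s5.png

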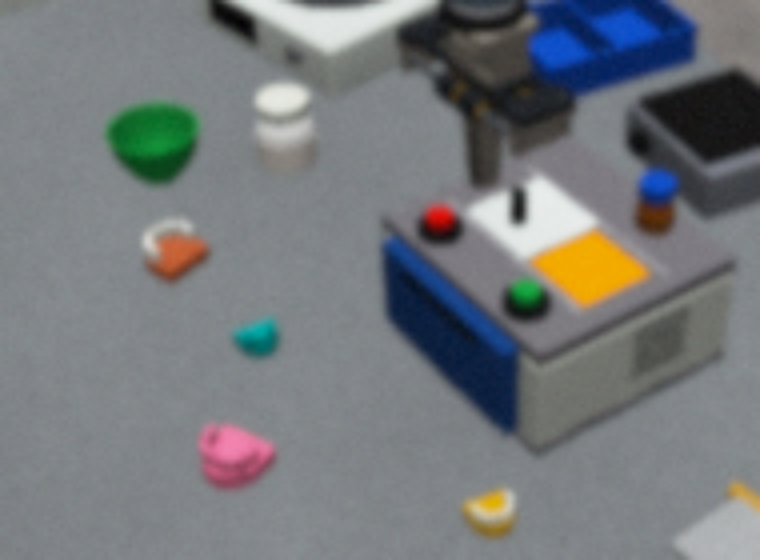

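```bash
python3 -m inch '[[[-0.005,0,0],0,1],[[-0.01,0,0],0,1],[[-0.015,0,0],0,1],[[-0.02,0,0],0,1],[[-0.025,0,0],0,1],[[-0.03,0,0],0,1],[[-0.035,0,0],0,1],[[-0.04,0,0],0,1],[[-0.045,0,0],0,1],[[-0.05,0,0],0,1],[[-0.055,0,0],0,1],[[-0.06,0,0],0,1],[[-0.065,0,0],0,1],[[-0.07,0,0],0,1],[[-0.075,0,0],0,1],[[-0.08,0,0],0,1],[[-0.085,0,0],0,1],[[-0.09,0,0],0,1],[[-0.09,0,0],0,1]]'
python3 - <<'E'
from h import *
save('side','side6.png');print(manip.get_obs()['ee_pos'])
cv2.imwrite('pics/s6.png',cv2.resize(cv2.imread('pics/side6.png')[130:270,210:400],None,fx=4,fy=4))
E
```

```text
time_s: 10.0
ee_pos: [0.6557, -0.0266, 0.1395]
orientation: [-1.143, -1.307, 1.307]
contact_force: [0.4, -0.1, -0.7]
gripper_width: 0.0004
[ 0.65544525 -0.02631597  0.13940042]
```

View pics/s6.png

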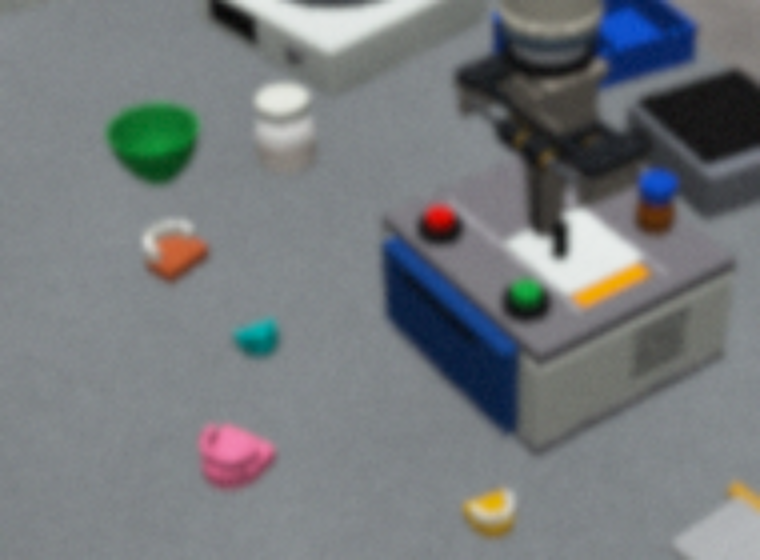

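```bash
python3 -m inch '[[[-0.004,0,0],0,1],[[-0.008,0,0],0,1],[[-0.012,0,0],0,1],[[-0.015,0,0],0,1],[[-0.018,0,0],0,1],[[-0.020,0,0],0,1],[[-0.022,0,0],0,1],[[-0.022,0,0],0,1]]'
```

```text
time_s: 10.72
ee_pos: [0.6584, -0.0478, 0.1395]
orientation: [-1.143, -1.307, 1.307]
contact_force: [-0.2, -0.2, -0.1]
gripper_width: 0.0002
```

```bash
python3 -m inch '[[[-0.002,0,0],0,1],[[-0.003,0,0],0,1],[[-0.004,0,0],0,1],[[-0.005,0,0],0,1],[[-0.005,0,0],0,1]]'
```

```text
time_s: 11.13
ee_pos: [0.6588, -0.0503, 0.1395]
orientation: [-1.14, -1.308, 1.305]
contact_force: [-2.6, 9.8, 0.4]
gripper_width: 0.0004
```

```bash
python3 -m inch '[[[-0.001,0,0],0,1],[[-0.002,0,0],0,1],[[-0.002,0,0],0,1]]'
python3 - <<'E'
from h import *
save('side','side7.png');print(manip.get_obs()['ee_pos'])
cv2.imwrite('pics/s7.png',cv2.resize(cv2.imread('pics/side7.png')[130:270,210:400],None,fx=4,fy=4))
E
```

```text
time_s: 11.38
ee_pos: [0.6588, -0.0505, 0.1395]
orientation: [-1.138, -1.309, 1.303]
contact_force: [-2.7, 17.7, 1.8]
gripper_width: 0.0002
[ 0.65877589 -0.05053831  0.13953176]
```

View pics/s7.png

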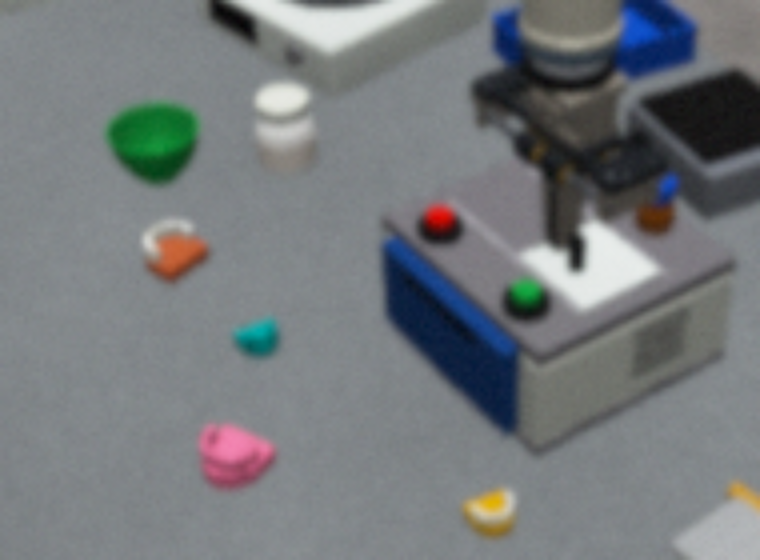

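The window is fully covered and the stop is felt (17.7 N with no motion). I back off, lift, and measure the green button in both views.

```bash
python3 -m inch '[[[0.008,0,0],0,1],[[0.02,0,0],0,1],[[0.03,0,0],0,1],[[0.03,-0.03,0],0,1],[[0.03,-0.06,0],0,1],[[0.03,-0.09,0],0,1],[[0.03,-0.10,0],0,1],[[0.03,-0.10,0],0,1],[[0.03,-0.10,0],0,1]]'
python3 - <<'E'
from h import *
from scipy.spatial.transform import Rotation as R
sm=save('side','side8.png')[:,:,::-1]; s=manip.camera_info('side')
h=cv2.cvtColor(np.ascontiguousarray(sm),cv2.COLOR_BGR2HSV)
for nm,lo,hi,(x0,y0,x1,y1) in [('g',(45,80,40),(80,255,255),(330,190,355,215)),('r',(0,120,60),(8,255,255),(308,175,332,195))]:
    m=cv2.inRange(h[y0:y1,x0:x1],lo,hi); n,l,st,ce=cv2.connectedComponentsWithStats(m); k=1+np.argmax(st[1:,4]); print(nm,ce[k]+[x0,y0],st[k],onz(s,ce[k]+[x0,y0],.139))
o=manip.get_obs(); M=R.from_rotvec(o['orientation']).as_matrix(); print(o['ee_pos'])
print(M.T@(np.array([0.6025,-0.0905,0.17])-o['ee_pos']))
E
```

```text
time_s: 12.18
ee_pos: [0.6554, -0.0243, 0.2393]
orientation: [-1.143, -1.308, 1.307]
contact_force: [-0.6, -0.6, -0.9]
gripper_width: 0.0003
g [341.05769231 203.05769231] [ 7 10  9  7 52] [ 0.60069645 -0.09567874  0.139     ]
r [319.66666667 184.47222222] [ 8  7  8  6 36] [0.58411515 0.03122974 0.139     ]
[ 0.65467824 -0.02437201  0.23815419]
[-0.058569    0.06824401  0.06043924]
```

```bash
python3 -m inch '[[[-0.03,0,0.03],0,1],[[-0.06,0,0.061],0,1],[[-0.06,0,0.061],0,1],[[-0.06,0.03,0.061],0,1],[[-0.06,0.06,0.061],0,1],[[-0.06,0.08,0.061],0,1],[[-0.06,0.085,0.061],0,1],[[-0.06,0.085,0.061],0,1]]'
python3 - <<'E'
from h import *
save('side','side9.png');print(manip.get_obs()['ee_pos'])
cv2.imwrite('pics/s9.png',cv2.resize(cv2.imread('pics/side9.png')[130:270,210:400],None,fx=4,fy=4))
E
```

```text
time_s: 12.9
ee_pos: [0.601, -0.0918, 0.1516]
orientation: [-1.138, -1.303, 1.309]
contact_force: [-0.9, 0.2, 0.6]
gripper_width: 0.0006
[ 0.60229731 -0.09194174  0.15342233]
```

View pics/s9.png

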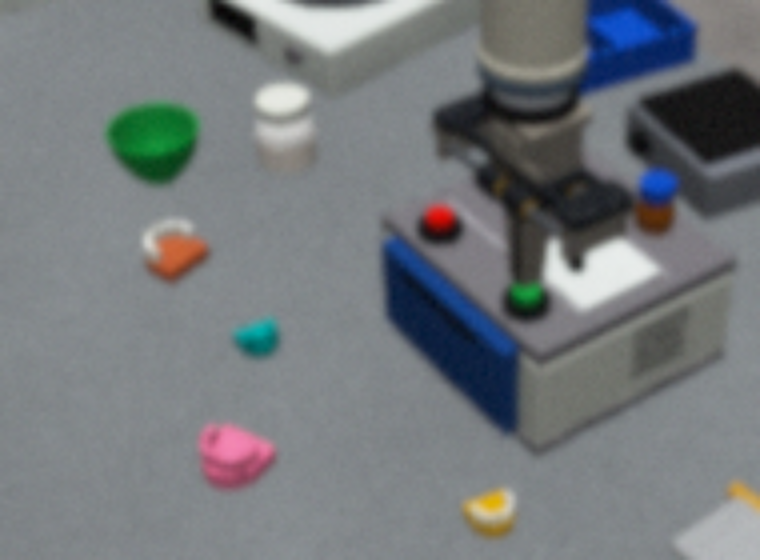

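The finger is above the green button (crop 525,295), with the drawer and shutter still closed. I press slowly.

```bash
python3 -m inch '[[[0,0.004,0],0,1],[[0,0.007,0],0,1],[[0,0.01,0],0,1],[[0,0.012,0],0,1],[[0,0.014,0],0,1],[[0,0.016,0],0,1],[[0,0.0175,0],0,1],[[0,0.0175,0],0,1],[[0,0.0175,0],0,1]]'
```

```text
time_s: 13.7
ee_pos: [0.6033, -0.0921, 0.1374]
orientation: [-1.143, -1.308, 1.307]
contact_force: [1.0, 0.3, 2.4]
gripper_width: 0.0004
```

```bash
python3 -m inch '[[[0,0.001,0],0,1],[[0,0.002,0],0,1],[[0,0.003,0],0,1],[[0,0.004,0],0,1],[[0,0.004,0],0,1]]'
```

```text
time_s: 14.12
ee_pos: [0.6035, -0.0922, 0.136]
orientation: [-1.144, -1.308, 1.307]
contact_force: [-7.3, 0.7, 25.8]
gripper_width: 0.0005
```

The button bottomed out: z is 0.136, a 6 mm press, and the force has risen to 26 N. I release and lift clear.

```bash
python3 -m inch '[[[0,-0.005,0],0,1],[[0,-0.012,0],0,1],[[0,-0.03,0],0,1],[[0,-0.06,0],0,1],[[0,-0.09,0],0,1],[[0,-0.12,0],0,1],[[0,-0.12,0.04],0,1],[[0,-0.12,0.08],0,1],[[0,-0.12,0.12],0,1],[[0,-0.12,0.16],0,1],[[0,-0.12,0.20],0,1],[[0,-0.12,0.22],0,1],[[0,-0.12,0.22],0,1],[[0,-0.12,0.22],0,1],[[0,-0.12,0.22],0,1]]'
python3 - <<'E'
from h import *
save('side','side10.png');save('top','top10.png');print(manip.get_obs()['ee_pos'],manip.get_obs()['contact_force'])
cv2.imwrite('pics/s10.png',cv2.resize(cv2.imread('pics/side10.png')[130:270,210:400],None,fx=4,fy=4))
cv2.imwrite('pics/t10.png',cv2.imread('pics/top10.png'))
E
```

```text
time_s: 15.37
ee_pos: [0.3859, -0.1217, 0.2534]
orientation: [-1.144, -1.308, 1.307]
contact_force: [0.3, 0.6, 0.6]
gripper_width: 0.0007
[ 0.38609363 -0.12153629  0.2530996 ] [ 0.20743855 -0.31919099  0.08513805]
```

View pics/s10.png

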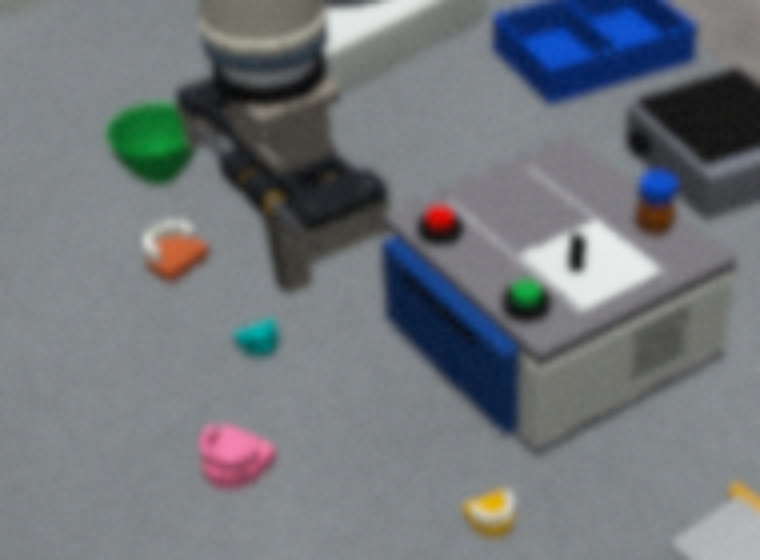

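View pics/t10.png

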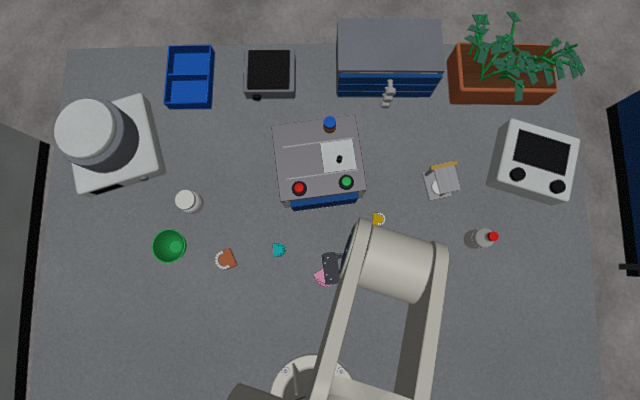

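The drawer is home, with its front just proud of the unit at (323,202). The shutter covers the window (knob at 339,158), both buttons are up, and the visible bystanders are unmoved.

```bash
python3 -c "
from workcell import manip
print(manip.hand_in())"
```

```text
the job is handed in; nothing more can be done
None
```

I did all three steps in order with the shut fingertips and handed the job in at about 15.4 s.

- **Drawer:** I pushed the blue front home at about 0.05 m/s. The stop showed as the force on the tool rising to about 18 N with no further motion.
- **Shutter:** I pushed the black knob until it hit its stop, again at about 18 N with no motion. The amber window was fully covered.
- **Green button:** I pressed it until it bottomed out, with the fingertip at z 0.136 m (6 mm down) and about 26 N. I then released it and moved clear.

**Last checks:** The final side and top views showed the drawer shut, the window covered, both buttons up and the red one never touched. The bystanders I could see had not moved, and the arm was clear with almost no force on it. The arm hid the spatula in the final top view, so I only saw the tip of it, in its old place, in the side view.

**Not confirmed:** I could not see the cast once the drawer was closed. It was upright and riding along in the last picture that showed it, and nothing touched it.

**Disagreement:** The two views placed the green button about 5 mm apart in y. I aimed between them, and the press bottomed out at the expected height.

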